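# Hold the sprung tool-case lid for pinning its hinges

## Task

I want to pin the hinge springs of the tool case, which needs its lid held where the springs are almost unloaded. Lift the little pail of bolts off the lid by its handle and set it upright, whole foot on the square rubber mat, without dropping it; then raise the lid by its handle bar past its balance point, but well short of its open stop, ease it back to a few degrees below the balance point and finish holding it there by the bar, still gripping. Leave everything else on the bench where it is.

Things in the scene. Friction and masses are not known exactly. Their poses are not given: they have to be found in the camera images.
- pail_handle (a point): middle of the straight top of the pail's fixed arched handle. Pail: open sheet-steel bucket of bolts, 0.25 to 0.5 kg, 65 mm high, 72 mm across the foot, 90 mm across the rim, starting upright on the shut lid. The handle bar is round, 10 mm thick, straight for 60 mm along the point's y axis, 120 mm above the pail's underside, 55 mm above its rim, free on both sides to pinch from above
- pail_foot (a point): centre of the underside of the pail, 120 mm straight below pail_handle; same axes, z up the pail
- mat: black square rubber mat, 180 x 180 mm, 4 mm thick, fixed on the bench to the left or right of the tool case (the grey scanner lies on the other side); origin at the centre of its underside, sides along its x and y axes
- chest: black tool case with a plain aluminium lid, fixed to the bench; 220 mm deep (its x axis), 340 mm wide (its y axis), 90 mm high; origin at the centre of its underside; its front with the lid's bar looks along its -x axis, towards the robot; the closed lid's upper face is 98 mm above the bench
- lid_bar (a point): middle of the lid's steel handle bar: round, 12 mm thick, 120 mm long along the case's y axis, standing 48 mm in front of the lid's front edge on an arm at each end, with nothing below it down to the bench. With the lid shut it is 94 mm above the bench. It moves with the lid, on a circle of 270 mm radius round lid_hinge; the point's axes turn with the lid
- lid_hinge (a point): middle of the lid's hinge line, at the rear upper edge of the case, 90 mm above the bench, 110 mm behind the case's centre; the hinge line runs along the case's y axis
- lid (a joint): opening angle of the lid in rad: 0 shut, grows as the bar rises, open stop at 1.35. Hinge springs: below the balance point at 0.95 (54 degrees) the lid falls shut by itself, above it springs open. Lifting the bar takes 1.2 N from shut, nothing at balance. Raise past 0.98 but stay under 1.22; then hold 2 to 10 degrees below balance, best about 0.85 (49 degrees, bar centre 295 mm above the bench)
Things that resemble listed ones, but are neither listed nor needed, are in the scene too. What is shaped like the part that bears pail_handle but yellow is not meant.

How it is judged:
By the outcome, as a careful person would: the job done as asked, in the order asked, and still so for the second after the job is handed in, while the arm keeps its last pose, push and grip.
It also fails if it takes over 56 s, if anything falls off the work surface, if the arm or the gripper's body presses on something with over 40 N, if the wrist force passes 120 N, or if a joint passes its speed limit or range.

## Robot

A 6-joint arm with a two-finger parallel gripper is mounted at the origin on the work surface. World frame = base frame: x ahead of the robot, y to its left, z up, the work surface at z = 0. Lengths are in m, angles in rad, forces in N, time in s.
With the tool pointing down it reaches from about 0.325 to 0.9 m from the base axis. Payload 3.5 kg.
Tool frame: the origin (TCP) lies between the finger pads; the fingertips stand 14 mm ahead of it and the grasp point (between the pads) lies 5 mm behind it; z points along the fingers, y is the line along which they close (so a half turn about z gives the same grasp; the last joint's range is limited). The gripper opens to 85 mm and grips with 20 to 120 N. Pads are 22 mm wide; open, the fingers measure 114 mm over their backs; the gripper's body (76 mm by 85 mm) begins 54 mm behind the grasp point. The pads swing forward as they close: fully open they stand 13 mm farther back than shut.
Start: joints at [1.078, 0.276, -0.026, 1.268, 0, 1.467], TCP at [0.238, 0.578, 0.245] pointing down, gripper open.
Joint ranges: [-3.12, 3.12], [-0.85, 1.88], [-1.08, 1.24], [-1.95, 2.15], [-1.57, 1.53], [-3.14, 3.14]. Speed limits (rad/s): [2.57, 2.57, 3.14, 3.14, 3.14, 3.14].

## Interface

Orientations are given as a rotation vector (axis times angle).
In Python, from bench import sensors, imaging, robot gives the robot as it stands.
- The arm moves only by the tool arm_command, never from a script. Its argument "plan" is a list of rows, each a list of 3 entries, a list of its own where there are three numbers: the shift along the tool's x, y, z in cm, then the turn, a rotation vector about the tool's x, y, z in degrees, then the finger opening in cm, from 0 to 8.54. A call has 1 to 8 rows; each row shifts and turns the commanded pose from where the row before left it, along the tool's axes as they then stand; what a row does not reach is not made up. A row lasts 1/10 s, in which the tool goes at most 50 mm and 8.59 degrees, less where a joint would pass 70% of its speed; a pose out of reach is approached as far as the arm can. A call with a gripper value outside its range is refused whole. The fingers move at their own pace and stop on an object; the grip force is fixed at half the most. Time passes only in rows, so rows that do not move let the fingers close. It gives the time, the measured TCP pose, the force, the opening and the grip force at its end, in the units of the state.
- sensors.get_obs(): the state, without advancing time (a new reading comes with each control period).
- imaging.read_camera(name): name is "scene" or "side" or "wrist"; returns (picture, depth): 480x640x3 uint8, red, green, blue; 480x640 float32, m along the optical axis (not along the pixel's ray), 0 where there is no reading.
- imaging.get_calibration(name): a dict with "vfov" (degrees; the focal length in pixels is half the picture's height over the tangent of half this angle, whatever the lens; pixels are square), "cx", "cy" (the principal point, pixels), "position" and "rotation" of the camera in the world. Camera axes: x right, y down, z forward; pixel columns grow to the right and rows downward; lengths in m; the calibration is good to about 2 mm. The wrist camera is an equidistant fisheye: a pixel r from the principal point sees the ray r / f radians off the axis. A picture is of the moment at which its call begins: read the wrist's pose just before it. get_calibration takes no time and is no camera call; for the wrist camera it gives the pose at the moment of the call.
- robot.finish_job(): hands the job in; it is judged then, once.
The state is a dict: "t": time; "joint_pos": joint angles; "joint_velocities": joint speeds; "joint_efforts": joint torques, N m; "position": TCP position; "tool_rot": TCP orientation; "ft_force": force on the tool from outside, world axes, zero at the start; "torque": the same for the moment, N m; "width": opening from 0.0 (shut) to 1.0 (fully open); "grip_force": force on a finger pad.
Only numpy, scipy, OpenCV 4.12 (cv2) and the standard library are available. Lean on these libraries where they do the work, as an engineer would, in place of code of your own. Each camera call takes 0.05 s, during which the arm holds its last target. There are 200 camera calls.

## Working session

There is one attempt and no reset: what is moved stays moved. The work goes in short steps, Python scripts to look and compute and a tool call to move; the robot and the scene stay as the last step left them, time stands still between calls to the robot, and variables do not carry over. Pictures are saved under pics/ and viewed, at most 10 in all, crops included, and the job is handed in when it is done.

Besides the shell and the picture viewer there is one more tool, called after "Request:" by a JSON object that holds its "method" and its "body". arm_command: Moves the arm, as the interface text tells. Its arguments: {"type":"object","properties":{"plan":{"type":"array","items":{"type":"array"}}},"required":["plan"]}

```bash
mkdir -p pics; cat > h.py <<'E'
import numpy as np, cv2
from bench import sensors, imaging, robot
from scipy.spatial.transform import Rotation as R
def cam(n,save=None):
    c=imaging.get_calibration(n); p,d=imaging.read_camera(n)
    if save: cv2.imwrite('pics/'+save,p[:,:,::-1])
    np.savez('/tmp/'+n,p=p,d=d,**{k:np.array(v) for k,v in c.items()})
def cloud(n):
    z=np.load('/tmp/%s.npz'%n); d=z['d']; f=240/np.tan(np.radians(float(z['vfov']))/2)
    u,v=np.meshgrid(np.arange(640),np.arange(480)); x=(u-float(z['cx']));y=(v-float(z['cy']))
    if n=='wrist':
        r=np.hypot(x,y)+1e-9; k=np.tan(np.minimum(r/f,1.5))/r; x,y=x*k,y*k
    else: x,y=x/f,y/f
    P=np.stack([x*d,y*d,d],-1)
    rot=z['rotation']; M=rot if rot.shape==(3,3) else R.from_rotvec(rot).as_matrix()
    W=P@M.T+z['position']; W[d==0]=np.nan
    return z['p'],W
E
python3 - <<'E'
from h import *
print(sensors.get_obs()); print(imaging.get_calibration('scene')); 
cam('scene','scene1.png'); cam('side','side1.png')
E
```

```text
{'t': 0.0, 'joint_pos': array([ 1.07760492e+00,  2.77147158e-01, -2.78951835e-02,  1.26799204e+00,
        7.71760179e-06,  1.46742272e+00]), 'joint_velocities': array([-1.04210094e-03, -1.27657429e-03,  9.09461168e-05,  8.62180336e-04,
        3.92727338e-04,  4.55318425e-04]), 'joint_efforts': array([ 5.71146484e-04, -4.45509946e+01,  2.95201045e+01,  1.63810747e-02,
       -7.17762055e-05,  8.91549874e-07]), 'position': array([0.23714761, 0.57745095, 0.24414413]), 'tool_rot': array([-0.6083256 , -3.08145333,  0.00335602]), 'ft_force': array([0.42360618, 0.59495463, 0.26348502]), 'torque': array([-0.00095933,  0.05132625, -0.00572856]), 'grip_force': 0.0, 'width': 1.0006013577896682}
{'vfov': 48.52839627462507, 'cx': 320.73098369122374, 'cy': 236.85427015312254, 'position': array([0.86431313, 0.4908257 , 0.99447462]), 'rotation': array([-0.75783584, -2.75993409,  0.86444142])}
```

View pics/scene1.png

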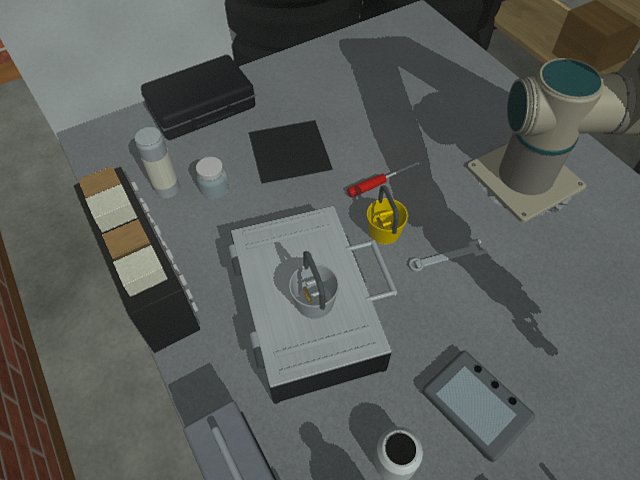

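View pics/side1.png

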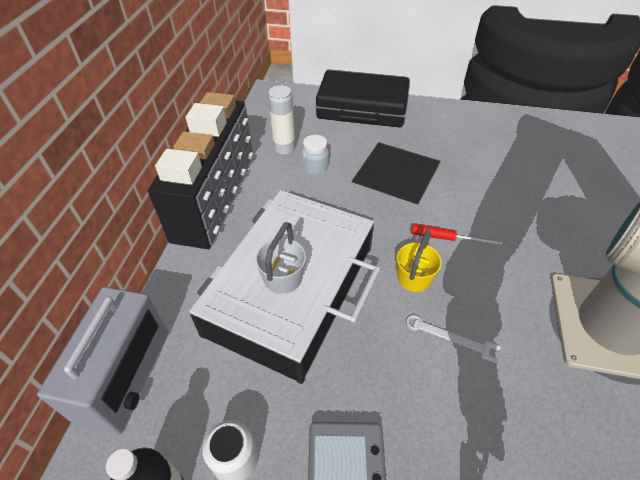

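The scene shows the grey pail on the lid with its handle around (313,275). The bar runs from (375,243) to (396,293), and the mat's corners are near (250,131), (316,121), (332,170) and (264,182). The yellow pail at (387,220) is close to the bar's far end. The side view confirms all of this.

```bash
python3 - <<'E'
from h import *
np.set_printoptions(precision=4,suppress=True)
for n in ['scene','side']:
    p,W=cloud(n); print(n)
    h=p.max(-1).astype(int); z=W[...,2]
    g=lambda m:W[m]
    # handle: z .2-.23 above lid region
    m=(z>.2)&(z<.235)&(W[...,0]>.35)&(W[...,0]<.85)&(abs(W[...,1])<.3)
    def rect(Q,name):
        c,s,a=cv2.minAreaRect(Q[:,:2].astype(np.float32)); print(name,len(Q),np.array(c),np.array(s),a,'z',np.median(Q[:,2]),Q[:,2].max())
    def big(m):
        k,l,st,_=cv2.connectedComponentsWithStats(m.astype(np.uint8)); 
        return [l==i for i in range(1,k) if st[i,4]>40]
    for b in big(m): rect(g(b),'handle')
    for b in big((abs(z-.098)<.006)&(h>60)):
        rect(g(b),'lid')
    for b in big((abs(z-.004)<.008)&(h<45)): 
        if b.sum()>1500: rect(g(b),'mat')
    m=(z>.02)&(z<.1)&(p[...,0]>150)&(p[...,1]<p[...,0]*1.2)&(p[...,1]>120)&(p[...,2]<60)
    m=(z>.02)&(z<.16)&(p[...,0]>120)&(p[...,2]<60)&(p[...,1]>100)
    for b in big(m): rect(g(b),'yellow')
p,W=cloud('scene')
for u,v in [(250,131),(316,121),(332,170),(264,182),(232,223),(335,207),(390,352),(272,388)]: print(u,v,W[v,u],np.nanmedian(W[v-2:v+3,u-2:u+3],(0,1)))
E
```

```text
scene
handle 287 [0.6397 0.0775] [0.0906 0.0101] 79.47187805175781 z 0.22202738737750316 0.22794975238829873
lid 104 [ 0.7697 -0.3961] [0.0277 0.0597] 82.65750122070312 z 0.09769231079271751 0.10397539905767805
lid 165 [0.0264 0.0441] [0.0299 0.1053] 60.34552764892578 z 0.09771428626791956 0.1039940403278059
lid 17094 [0.6179 0.0411] [0.3474 0.2908] 76.0898666381836 z 0.0993580073410445 0.10399380712051176
lid 51 [0.629  0.0502] [0.0169 0.0196] 80.09178924560547 z 0.10255026045730276 0.10392391346191798
lid 106 [0.6471 0.0651] [0.0251 0.0447] 38.906463623046875 z 0.10247187871313174 0.10398437655226833
mat 3527 [ 0.4536 -0.3737] [0.1838 0.1783] 73.77519226074219 z 0.005857295452486588 0.011810005154011871
yellow 228 [ 0.3756 -0.0695] [0.0327 0.0455] 71.70468139648438 z 0.04640741197521536 0.07053317178897966
yellow 336 [ 0.3891 -0.0393] [0.0806 0.0891] 67.04338836669922 z 0.05611900911690404 0.12374113715279877
side
handle 296 [0.64   0.0792] [0.0901 0.0105] 79.27822875976562 z 0.2211365580398586 0.22582519811746216
lid 926 [ 1.3677 -0.5765] [0.9932 0.0119] 89.96039581298828 z 0.0982
[... 610 characters left out ...]
15062 0.10396344770168175
lid 154 [0.8897 0.3792] [0.0856 0.0198] 13.933454513549805 z 0.09836805989202518 0.10396152532811309
yellow 1126 [ 0.3887 -0.0412] [0.0871 0.0866] 81.64988708496094 z 0.045621671841841516 0.0679371795009448
250 131 [ 0.5065 -0.4927 -0.0002] [ 0.5073 -0.4892  0.0041]
316 121 [ 0.3385 -0.4352  0.0004] [ 0.3386 -0.433   0.003 ]
332 170 [ 0.3921 -0.2646 -0.0003] [ 0.3925 -0.2643  0.0021]
264 182 [ 0.5561 -0.3144  0.0026] [ 0.5561 -0.3141  0.0044]
232 223 [ 0.6763 -0.2418  0.0025] [ 0.6763 -0.2429  0.0014]
335 207 [ 0.4467 -0.1612  0.0001] [ 0.4474 -0.1566  0.0036]
390 352 [0.5716 0.2293 0.0898] [0.5719 0.2286 0.0872]
272 388 [0.7841 0.1784 0.0871] [0.7841 0.178  0.0861]
```

```bash
cat >> h.py <<'E'
def yaw_rot(deg):  # tool down, tool y at world angle deg
    a=np.radians(deg); y=np.array([np.cos(a),np.sin(a),0]); z=np.array([0,0,-1.]); return R.from_matrix(np.stack([np.cross(y,z),y,z],1))
def plan(tgt,deg,n,via=None,w=None):
    """rows (cm, deg) from the measured pose to tgt; via: list of n positions"""
    o=sensors.get_obs(); p=np.array(o['position']); r=R.from_rotvec(o['tool_rot']); t=yaw_rot(deg)
    d=(r.inv()*t).as_rotvec()/n; p0=p.copy(); print('t',o['t'],'pos',p.round(4),'F',np.round(o['ft_force'],1),'w',round(o['width'],3))
    for i in range(n):
        q=np.array(via[i]) if via is not None else p0+(np.array(tgt)-p0)*(i+1)/n
        s=r.inv().apply(q-p)*100; print([list(map(float,s.round(2))),list(map(float,np.degrees(d).round(2)))]); p=q; r=r*R.from_rotvec(d)
E
python3 - <<'E'
from h import *
o=sensors.get_obs(); p=o['position']
A=np.array([p[0],p[1],.30]);B=np.array([.62,.0785,.30])
via=[p+(A-p)*(i+1)/2 for i in range(2)]+[A+(B-A)*(i+1)/14 for i in range(14)]
plan(B,-10.6,16,via)
E
```

```text
t 0.1 pos [0.2372 0.5775 0.2442] F [ 0.4 -0.3 -0.2] w 1.001
[[0.0, -0.01, -2.79], [-0.01, 0.0, 4.89]]
[[0.0, -0.01, -2.79], [-0.01, 0.0, 4.89]]
[[-4.21, -1.57, 0.0], [-0.01, 0.0, 4.89]]
[[-4.33, -1.2, 0.0], [-0.01, 0.0, 4.89]]
[[-4.42, -0.83, 0.0], [-0.01, 0.0, 4.89]]
[[-4.47, -0.45, 0.0], [-0.01, 0.0, 4.89]]
[[-4.49, -0.06, 0.0], [-0.01, 0.0, 4.89]]
[[-4.48, 0.32, 0.0], [-0.01, 0.0, 4.89]]
[[-4.44, 0.7, 0.0], [-0.01, 0.0, 4.89]]
[[-4.36, 1.08, 0.0], [-0.01, 0.0, 4.89]]
[[-4.25, 1.44, -0.0], [-0.01, 0.0, 4.89]]
[[-4.12, 1.8, -0.0], [-0.01, 0.0, 4.89]]
[[-3.95, 2.15, -0.0], [-0.01, 0.0, 4.89]]
[[-3.75, 2.47, -0.0], [-0.01, 0.0, 4.89]]
[[-3.52, 2.78, -0.0], [-0.01, 0.0, 4.89]]
[[-3.27, 3.08, -0.0], [-0.01, 0.0, 4.89]]
```

Request:
{"method": "arm_command", "body": {"plan": [[[0, 0, -2.8], [0, 0, 4.9], 8.5], [[0, 0, -2.8], [0, 0, 4.9], 8.5], [[-4.2, -1.6, 0], [0, 0, 4.9], 8.5], [[-4.3, -1.2, 0], [0, 0, 4.9], 8.5], [[-4.4, -0.8, 0], [0, 0, 4.9], 8.5], [[-4.5, -0.5, 0], [0, 0, 4.9], 8.5], [[-4.5, -0.1, 0], [0, 0, 4.9], 8.5], [[-4.5, 0.3, 0], [0, 0, 4.9], 8.5]]}}

```text
t: 0.9
position: [0.401, 0.3615, 0.3009]
tool_rot: [-1.611, -2.697, 0.001]
ft_force: [0.2, -0.3, -0.2]
width: 0.992
grip_force: 0.0
```

Request:
{"method": "arm_command", "body": {"plan": [[[-4.4, 0.7, 0], [0, 0, 4.9], 8.5], [[-4.4, 1.1, 0], [0, 0, 4.9], 8.5], [[-4.2, 1.4, 0], [0, 0, 4.9], 8.5], [[-4.1, 1.8, 0], [0, 0, 4.9], 8.5], [[-4.0, 2.1, 0], [0, 0, 4.9], 8.5], [[-3.8, 2.5, 0], [0, 0, 4.9], 8.5], [[-3.5, 2.8, 0], [0, 0, 4.9], 8.5], [[-3.3, 3.1, 0], [0, 0, 4.9], 8.5]]}}

```text
t: 1.7
position: [0.6192, 0.0756, 0.3007]
tool_rot: [-2.423, -1.999, 0.001]
ft_force: [0.7, 1.3, 0.3]
width: 1.0
grip_force: 0.0
```

```bash
python3 - <<'E'
from h import *
cam('wrist','w1.png'); plan([.64,.0785,.213],-10.6,4)
np.set_printoptions(precision=4,suppress=True)
p,W=cloud('wrist'); z=W[...,2]
for lo,hi,nm in [(.205,.24,'handle'),(.085,.105,'lid/bar')]:
    m=(z>lo)&(z<hi)&(W[...,0]>.3)&(W[...,0]<.9)&(abs(W[...,1])<.3)
    k,l,st,_=cv2.connectedComponentsWithStats(m.astype(np.uint8))
    for i in range(1,k):
        if st[i,4]>60:
            Q=W[l==i]; c,s,a=cv2.minAreaRect(Q[:,:2].astype(np.float32)); print(nm,st[i],np.array(c),np.array(s),a,np.median(Q[:,2]))
E
```

```text
t 1.75 pos [0.6238 0.07   0.3001] F [ 5.3 -2.7  0.3] w 0.997
[[0.3, 0.35, 2.18], [0.06, 0.06, -0.2]]
[[0.29, 0.35, 2.18], [0.06, 0.06, -0.2]]
[[0.29, 0.35, 2.18], [0.06, 0.06, -0.2]]
[[0.29, 0.36, 2.18], [0.06, 0.06, -0.2]]
handle [ 343  164   20  141 2208] [0.6389 0.0772] [0.0922 0.0098] 79.21443939208984 0.22186630279958386
handle [ 598  325   42   60 1429] [ 0.879  -0.0892] [0.042  0.0569] 0.06812402606010437 0.21065318042181158
lid/bar [509   0  62  70 809] [0.8572 0.2065] [0.0387 0.092 ] 35.108482360839844 0.09494375713574787
lid/bar [  177    53   309   337 65127] [0.617  0.0448] [0.3462 0.2885] 75.38919067382812 0.09828912249916416
lid/bar [ 305  169   41   66 1652] [0.6241 0.083 ] [0.0591 0.036 ] 79.93695068359375 0.10211718211454984
lid/bar [361 174  16  16 150] [0.6656 0.094 ] [0.0147 0.0122] 84.91603088378906 0.10231292466226849
lid/bar [362 194  20  43 372] [0.664 0.063] [0.0405 0.0128] 70.85990905761719 0.10237894710497028
lid/bar [ 524  254   60  102 1226] [ 0.8485 -0.0803] [0.1368 0.0495] 64.57854461669922 0.09340390049430203
lid/bar [134 307  12  15 102] [0.4002 0.0007] [0.0049 0.0099] 25.084089279174805 0.09524730857684266
```

View pics/w1.png

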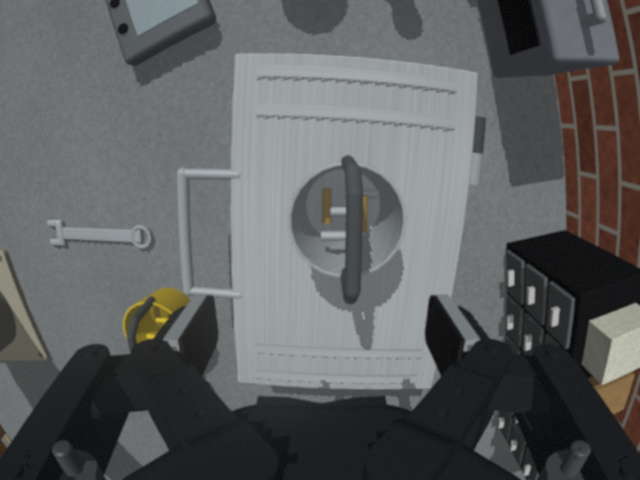

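The wrist view shows the handle at (352,230) free on both sides. The lid bar is at (184,230), with the yellow pail close to its lower end. I'll let the arm settle, then descend.

Request:
{"method": "arm_command", "body": {"plan": [[[0, 0, 0], [0, 0, 0], 8.5], [[0, 0, 0], [0, 0, 0], 8.5], [[0, 0, 0], [0, 0, 0], 8.5]]}}

```text
t: 2.05
position: [0.6178, 0.0783, 0.3011]
tool_rot: [-2.417, -2.005, 0.001]
ft_force: [-0.5, 0.8, 0.2]
width: 0.994
grip_force: 0.0
```

```bash
python3 -c "
from h import *
plan([.639,.0775,.213],-10.8,5)"
```

```text
t 2.05 pos [0.6178 0.0783 0.3011] F [-0.5  0.8  0.2] w 0.994
[[0.06, 0.42, 1.76], [-0.01, -0.0, 0.03]]
[[0.06, 0.42, 1.76], [-0.01, -0.0, 0.03]]
[[0.06, 0.42, 1.76], [-0.01, -0.0, 0.03]]
[[0.06, 0.42, 1.76], [-0.01, -0.0, 0.03]]
[[0.06, 0.42, 1.76], [-0.01, -0.0, 0.03]]
```

Request:
{"method": "arm_command", "body": {"plan": [[[0, 1.0, 0.8], [0, 0, 0], 8.5], [[0.1, 1.1, 1.6], [0, 0, 0], 8.5], [[0.1, 0, 2.0], [0, 0, 0], 8.5], [[0.1, 0, 2.0], [0, 0, 0], 8.5], [[0, 0, 1.6], [0, 0, 0], 8.5], [[0, 0, 0.8], [0, 0, 0], 8.5], [[0, 0, 0], [0, 0, 0], 8.5], [[0, 0, 0], [0, 0, 0], 8.5]]}}

```text
t: 2.85
position: [0.6402, 0.0765, 0.2133]
tool_rot: [2.419, 2.004, 0.0]
ft_force: [1.0, 0.1, 1.0]
width: 0.996
grip_force: 0.0
```

Request:
{"method": "arm_command", "body": {"plan": [[[0, 0, 0], [0, 0, 0], 0], [[0, 0, 0], [0, 0, 0], 0], [[0, 0, 0], [0, 0, 0], 0], [[0, 0, 0], [0, 0, 0], 0], [[0, 0, 0], [0, 0, 0], 0], [[0, 0, 0], [0, 0, 0], 0], [[0, 0, 0], [0, 0, 0], 0], [[0, 0, 0], [0, 0, 0], 0]]}}

```text
t: 3.65
position: [0.6396, 0.0764, 0.2136]
tool_rot: [-2.419, -2.004, 0.0]
ft_force: [-2.4, -0.0, 2.1]
width: 0.093
grip_force: 58.5
```

Request:
{"method": "arm_command", "body": {"plan": [[[0, 0, -0.3], [0, 0, 0], 0], [[0, 0, -0.7], [0, 0, 0], 0], [[0, 0, -1.2], [0, 0, 0], 0], [[0, 0, -1.8], [0, 0, 0], 0], [[0, 0, -1.8], [0, 0, 0], 0], [[0, 0, -1.3], [0, 0, 0], 0], [[0, 0, -0.8], [0, 0, 0], 0], [[0, 0, -0.3], [0, 0, 0], 0]]}}

```text
t: 4.45
position: [0.6404, 0.0763, 0.2966]
tool_rot: [2.419, 2.003, 0.002]
ft_force: [0.1, -0.5, -4.5]
width: 0.087
grip_force: 58.5
```

Request:
{"method": "arm_command", "body": {"plan": [[[-0.4, -0.1, 0], [0, 0, 0], 0], [[-0.9, -0.2, 0], [0, 0, 0], 0], [[-1.4, -0.3, 0], [0, 0, 0], 0], [[-2.0, -0.4, 0], [0, 0, 0], 0], [[-2.5, -0.5, 0], [0, 0, 0], 0], [[-2.8, -0.6, 0], [0, 0, 0], 0], [[-2.8, -0.6, 0], [0, 0, 0], 0], [[-2.8, -0.6, 0], [0, 0, 0], 0]]}}

```text
t: 5.25
position: [0.5767, -0.0727, 0.2947]
tool_rot: [-2.42, -2.003, 0.002]
ft_force: [0.1, 0.5, -5.6]
width: 0.094
grip_force: 58.5
```

Request:
{"method": "arm_command", "body": {"plan": [[[-2.8, -0.6, 0], [0, 0, 0], 0], [[-2.8, -0.6, 0], [0, 0, 0], 0], [[-2.8, -0.6, 0], [0, 0, 0], 0], [[-2.8, -0.6, 0], [0, 0, 0], 0], [[-2.8, -0.6, 0], [0, 0, 0], 0], [[-2.8, -0.6, 0], [0, 0, 0], 0], [[-2.8, -0.6, 0], [0, 0, 0], 0], [[-2.8, -0.6, 0], [0, 0, 0], 0]]}}

```text
t: 6.05
position: [0.4875, -0.2834, 0.2948]
tool_rot: [-2.42, -2.002, 0.001]
ft_force: [0.5, -0.8, -4.1]
width: 0.089
grip_force: 58.5
```

Request:
{"method": "arm_command", "body": {"plan": [[[-2.6, -0.5, 0], [0, 0, 0], 0], [[-2.2, -0.5, 0], [0, 0, 0], 0], [[-1.8, -0.4, 0], [0, 0, 0], 0], [[-1.3, -0.3, 0], [0, 0, 0], 0], [[-0.9, -0.2, 0], [0, 0, 0], 0], [[-0.5, -0.1, 0], [0, 0, 0], 0], [[0, 0, 0], [0, 0, 0], 0], [[0, 0, 0], [0, 0, 0], 0]]}}

```text
t: 6.85
position: [0.4527, -0.3691, 0.2953]
tool_rot: [-2.419, -2.004, -0.001]
ft_force: [0.9, 0.1, -4.6]
width: 0.096
grip_force: 58.5
```

```bash
python3 - <<'E'
from h import *
cam('side','side2.png'); cam('wrist','w2.png'); plan([.451,-.375,.20],-10.8,3)
np.set_printoptions(precision=4,suppress=True)
for n in ['side','wrist']:
    p,W=cloud(n); m=(p.max(-1)<45)&(abs(W[...,2]-.004)<.008)&(W[...,1]<-.2)
    k,l,st,_=cv2.connectedComponentsWithStats(m.astype(np.uint8))
    for i in range(1,k):
        if st[i,4]>800: Q=W[l==i]; print(n,st[i],cv2.minAreaRect(Q[:,:2].astype(np.float32)))
a,b=cv2.imread('pics/side2.png'),cv2.imread('pics/w2.png')
cv2.imwrite('pics/c2.png',np.hstack([cv2.resize(a,(400,300)),cv2.resize(b,(400,300))]))
E
```

```text
t 6.95 pos [ 0.4528 -0.3689  0.2953] F [-1.1  1.3 -3.9] w 0.094
[[-0.21, -0.02, 3.18], [-0.0, -0.01, 0.04]]
[[-0.21, -0.02, 3.18], [-0.0, -0.01, 0.04]]
[[-0.21, -0.02, 3.18], [-0.0, -0.01, 0.04]]
```

View pics/c2.png

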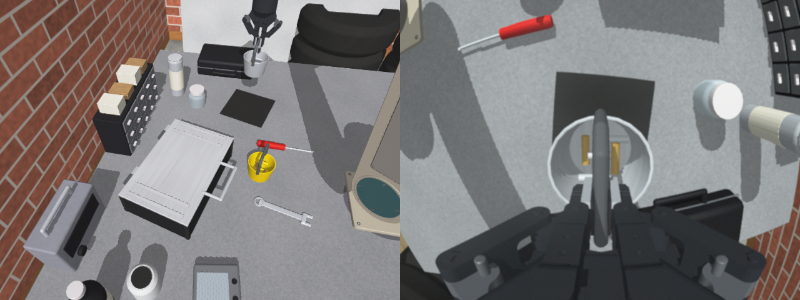

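The pail hangs upright and level over the mat. Lowering it.

Request:
{"method": "arm_command", "body": {"plan": [[[-0.2, 0, 0.6], [0, 0, 0], 0], [[-0.3, 0, 1.4], [0, 0, 0], 0], [[0, 0, 2.3], [0, 0, 0], 0], [[0, 0, 2.8], [0, 0, 0], 0], [[0, 0, 2.8], [0, 0, 0], 0], [[0, 0, 2.6], [0, 0, 0], 0], [[0, 0, 2.0], [0, 0, 0], 0], [[0, 0, 1.2], [0, 0, 0], 0]]}}

```text
t: 7.75
position: [0.4501, -0.3731, 0.1349]
tool_rot: [-2.416, -2.001, 0.001]
ft_force: [-0.2, 0.7, -4.4]
width: 0.088
grip_force: 58.4
```

Request:
{"method": "arm_command", "body": {"plan": [[[0, 0, 0.6], [0, 0, 0], 0], [[0, 0, 0.3], [0, 0, 0], 0], [[0, 0, 0.2], [0, 0, 0], 0], [[0, 0, 0.1], [0, 0, 0], 0], [[0, 0, 0.1], [0, 0, 0], 0], [[0, 0, 0.1], [0, 0, 0], 0], [[0, 0, 0], [0, 0, 0], 0], [[0, 0, 0], [0, 0, 0], 0]]}}

```text
t: 8.55
position: [0.4517, -0.3746, 0.1245]
tool_rot: [2.419, 2.004, 0.0]
ft_force: [0.5, -0.4, -4.9]
width: 0.09
grip_force: 58.5
```

Request:
{"method": "arm_command", "body": {"plan": [[[0, 0, 0.2], [0, 0, 0], 0], [[0, 0, 0.1], [0, 0, 0], 0], [[0, 0, 0.1], [0, 0, 0], 0], [[0, 0, 0], [0, 0, 0], 0], [[0, 0, 0], [0, 0, 0], 0]]}}

```text
t: 9.05
position: [0.4516, -0.3745, 0.1202]
tool_rot: [-2.419, -2.004, 0.0]
ft_force: [-0.3, 0.5, -4.9]
width: 0.092
grip_force: 58.5
```

```bash
python3 - <<'E'
from h import *
cam('scene','s3.png'); cam('side','s3b.png')
a,b=cv2.imread('pics/s3.png')[20:260,200:520],cv2.imread('pics/s3b.png')[40:280,250:570]
cv2.imwrite('pics/c3.png',np.hstack([cv2.resize(a,(400,300)),cv2.resize(b,(400,300))]))
E
```

```text
(no output)
```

View pics/c3.png

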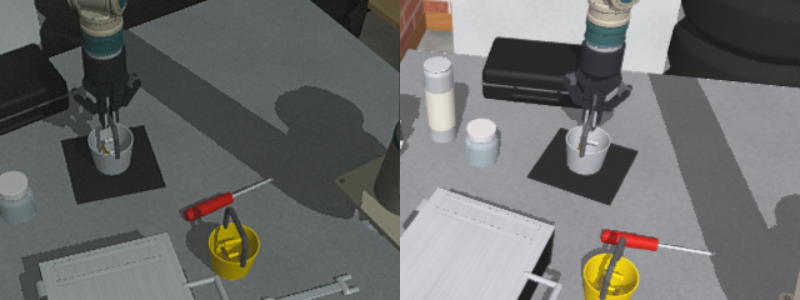

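The pail is centred over the mat, at about (110,150) in the left crop and (587,150) in the right one. I'll ease down until the force shows contact.

Request:
{"method": "arm_command", "body": {"plan": [[[0, 0, 0.05], [0, 0, 0], 0], [[0, 0, 0.05], [0, 0, 0], 0], [[0, 0, 0], [0, 0, 0], 0], [[0, 0, 0], [0, 0, 0], 0]]}}

```text
t: 9.55
position: [0.4517, -0.3748, 0.1198]
tool_rot: [2.419, 2.003, -0.0]
ft_force: [-0.5, 0.9, 0.1]
width: 0.087
grip_force: 58.9
```

Request:
{"method": "arm_command", "body": {"plan": [[[0, 0, 0.05], [0, 0, 0], 0], [[0, 0, 0.05], [0, 0, 0], 0], [[0, 0, 0], [0, 0, 0], 0], [[0, 0, 0], [0, 0, 0], 0]]}}

```text
t: 9.95
position: [0.4519, -0.375, 0.1198]
tool_rot: [2.418, 2.003, -0.0]
ft_force: [-2.3, 2.6, 5.9]
width: 0.094
grip_force: 59.6
```

Request:
{"method": "arm_command", "body": {"plan": [[[0, 0, -0.05], [0, 0, 0], 0], [[0, 0, 0], [0, 0, 0], 2], [[0, 0, 0], [0, 0, 0], 4], [[0, 0, 0], [0, 0, 0], 6], [[0, 0, 0], [0, 0, 0], 8.5], [[0, 0, 0], [0, 0, 0], 8.5], [[0, 0, 0], [0, 0, 0], 8.5], [[0, 0, 0], [0, 0, 0], 8.5]]}}

```text
t: 10.75
position: [0.4516, -0.3746, 0.1188]
tool_rot: [-2.419, -2.004, -0.0]
ft_force: [-0.6, 0.8, 0.9]
width: 0.992
grip_force: 0.0
```

Request:
{"method": "arm_command", "body": {"plan": [[[0, 0, -0.5], [0, 0, 0], 8.5], [[0, 0, -1.5], [0, 0, 0], 8.5], [[0, 0, -3], [0, 0, 0], 8.5], [[0, 0, -3], [0, 0, 0], 8.5], [[0, 0, -3], [0, 0, 0], 8.5], [[0, 0, -1.5], [0, 0, 0], 8.5], [[0, 0, 0], [0, 0, 0], 8.5], [[0, 0, 0], [0, 0, 0], 8.5]]}}

```text
t: 11.55
position: [0.4516, -0.3745, 0.2438]
tool_rot: [2.419, 2.004, 0.0]
ft_force: [0.1, -0.1, -0.3]
width: 0.994
grip_force: 0.0
```

```bash
python3 - <<'E'
from h import *
np.set_printoptions(precision=4,suppress=True)
cam('scene','s4.png'); cam('side')
p=np.array(sensors.get_obs()['position']);B=np.array([.484,.0757,.25])
f=np.clip(np.array([.03,.1,.2]+list(np.linspace(.2,.9,11)[1:])+[.97,1]),0,1)
plan(B,-14,len(f),[p+(B-p)*x for x in f])
for n in ['scene','side']:
    P,W=cloud(n); x=np.array([.971,-.24]); y=np.array([.24,.971]); d=W[...,:2]-np.array([.6175,.043])
    a=d@x;b=d@y; m=(a<-.10)&(a>-.17)&(abs(b)<.09)&(W[...,2]>.06)&(W[...,2]<.12)
    Q=W[m]; print(n,len(Q),cv2.minAreaRect(Q[:,:2].astype(np.float32)),Q[:,2].max())
    k=m&(a<-.125); print(np.median(a[k]),b[k].min(),b[k].max(),np.polyfit(b[k],a[k],1))
    # pail rim on mat
    h=(W[...,2]>.06)&(W[...,2]<.076)&(np.hypot(W[...,0]-.452,W[...,1]+.375)<.08); Q=W[h]; print('rim',cv2.minEnclosingCircle(Q[:,:2].astype(np.float32)))
    h=(W[...,2]>.115)&(W[...,2]<.14)&(np.hypot(W[...,0]-.452,W[...,1]+.375)<.05); Q=W[h]; print('handle',cv2.minAreaRect(Q[:,:2].astype(np.float32)),len(Q))
E
```

```text
t 11.65 pos [ 0.4509 -0.3738  0.2422] F [ 0.2  0.  -0.3] w 0.994
[[1.34, -0.15, -0.02], [-0.01, -0.01, 0.22]]
[[3.13, -0.37, -0.05], [-0.01, -0.01, 0.22]]
[[4.47, -0.55, -0.07], [-0.01, -0.01, 0.22]]
[[3.13, -0.39, -0.05], [-0.01, -0.01, 0.22]]
[[3.13, -0.41, -0.05], [-0.01, -0.01, 0.22]]
[[3.13, -0.42, -0.05], [-0.01, -0.01, 0.22]]
[[3.13, -0.43, -0.05], [-0.01, -0.01, 0.22]]
[[3.12, -0.44, -0.05], [-0.01, -0.01, 0.22]]
[[3.12, -0.45, -0.05], [-0.01, -0.01, 0.22]]
[[3.12, -0.47, -0.05], [-0.01, -0.01, 0.22]]
[[3.12, -0.48, -0.05], [-0.01, -0.01, 0.22]]
[[3.12, -0.49, -0.05], [-0.01, -0.01, 0.22]]
[[3.12, -0.5, -0.05], [-0.01, -0.01, 0.22]]
[[3.11, -0.51, -0.05], [-0.01, -0.01, 0.22]]
[[1.33, -0.22, -0.02], [-0.01, -0.01, 0.22]]
scene 516 ((0.49844223260879517, 0.07205729186534882), (0.13210099935531616, 0.04494622349739075), 76.17642974853516) 0.10535178173472215
-0.1364279531815097 -0.06644454620890836 0.06569820133949247 [ 0.0012 -0.1365]
rim ((0.44904059171676636, -0.3747538626194), 0.0484560988843441)
handle ((0.45262330770492554, -0.37142983078956604), (0.08323559165000916, 0.010876393876969814), 78.9625015258789) 117
side 591 ((0.4993010461330414, 0.07472401857376099), (0.13151687383651733, 0.04455055668950081), 76.06160736083984) 0.10302990062829076
-0.1386346339572095 -0.062179699371598285 0.06822593545785442 [ 0.0019 -0.1381]
rim ((0.45333218574523926, -0.37175604701042175), 0.04811893403530121)
handle ((0.4538159966468811, -0.36728939414024353), (0.07762103527784348, 0.009975973516702652), 79.10900115966797) 100
```

Request:
{"method": "arm_command", "body": {"plan": [[[1.3, -0.2, 0], [0, 0, 0.2], 8.5], [[3.1, -0.4, 0], [0, 0, 0.2], 8.5], [[4.5, -0.6, 0], [0, 0, 0.2], 8.5], [[4.5, -0.6, 0], [0, 0, 0.2], 8.5], [[4.5, -0.6, 0], [0, 0, 0.2], 8.5], [[4.5, -0.6, 0], [0, 0, 0.3], 8.5], [[4.5, -0.6, 0], [0, 0, 0.3], 8.5], [[4.5, -0.6, 0], [0, 0, 0.3], 8.5]]}}

```text
t: 12.45
position: [0.472, -0.0559, 0.2428]
tool_rot: [-2.451, -1.962, 0.001]
ft_force: [0.3, 0.5, -0.6]
width: 0.996
grip_force: 0.0
```

Request:
{"method": "arm_command", "body": {"plan": [[[4.5, -0.6, 0], [0, 0, 0.3], 8.5], [[4.0, -0.6, 0], [0, 0, 0.3], 8.5], [[3.0, -0.5, 0], [0, 0, 0.3], 8.5], [[1.7, -0.3, 0], [0, 0, 0.3], 8.5], [[0.8, -0.1, 0], [0, 0, 0], 8.5], [[0, 0, 0], [0, 0, 0], 8.5], [[0, 0, 0], [0, 0, 0], 8.5]]}}

```text
t: 13.15
position: [0.484, 0.0822, 0.2434]
tool_rot: [-2.473, -1.937, 0.002]
ft_force: [-0.0, -0.6, 0.8]
width: 0.998
grip_force: 0.0
```

```bash
python3 - <<'E'
from h import *
np.set_printoptions(precision=4,suppress=True)
plan([.4845,.0772,.089],-13.9,5)
cam('wrist','w5.png')
P,W=cloud('wrist'); x=np.array([.971,-.24]); y=np.array([.24,.971]); d=W[...,:2]-np.array([.6175,.043])
a=d@x;b=d@y; m=(a<-.125)&(a>-.17)&(abs(b)<.09)&(W[...,2]>.07)&(W[...,2]<.12)
print(m.sum(),np.median(a[m]),np.percentile(b[m],[1,99]),np.polyfit(b[m],a[m],1),np.percentile(W[m][:,2],90))
E
```

```text
t 13.15 pos [0.484  0.0822 0.2434] F [-0.  -0.6  0.8] w 0.998
[[-0.09, 0.04, 3.09], [-0.01, 0.01, 0.01]]
[[-0.09, 0.04, 3.09], [-0.01, 0.01, 0.01]]
[[-0.09, 0.03, 3.09], [-0.01, 0.01, 0.01]]
[[-0.09, 0.03, 3.09], [-0.01, 0.01, 0.01]]
[[-0.1, 0.03, 3.09], [-0.01, 0.01, 0.01]]
2698 -0.1385568850934168 [-0.0614  0.066 ] [ 0.001  -0.1383] 0.10049041546572395
```

View pics/w5.png

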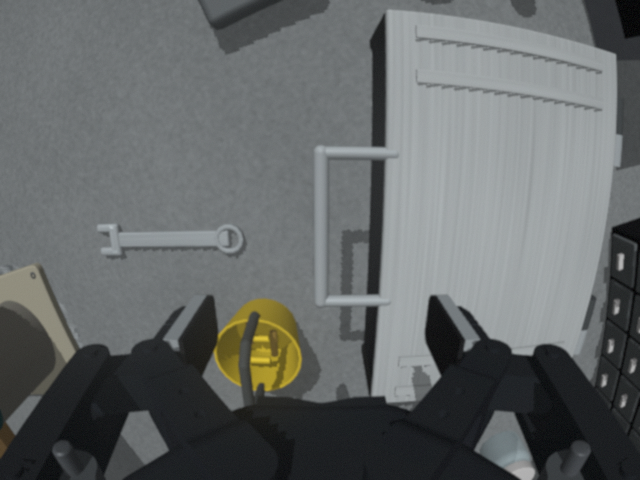

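The bar is at (322,225), free on both sides. A fully open rear finger would touch the lid edge, so I'll close to 4 cm before descending.

Request:
{"method": "arm_command", "body": {"plan": [[[-0.2, 0.1, 1], [0, 0, 0], 4], [[-0.3, 0, 2.2], [0, 0, 0], 4], [[0, 0, 3], [0, 0, 0], 4], [[0, 0, 3], [0, 0, 0], 4], [[0, 0, 2.2], [0, 0, 0], 4], [[0, 0, 1.0], [0, 0, 0], 4], [[0, 0, 0], [0, 0, 0], 4], [[0, 0, 0], [0, 0, 0], 4]]}}

```text
t: 14.0
position: [0.4849, 0.0772, 0.1204]
tool_rot: [2.473, 1.937, 0.001]
ft_force: [0.3, -0.5, -0.8]
width: 0.468
grip_force: 0.0
```

Request:
{"method": "arm_command", "body": {"plan": [[[0, 0, 1.2], [0, 0, 0], 4], [[0, 0, 1.2], [0, 0, 0], 4], [[0, 0, 0.6], [0, 0, 0], 4], [[0, 0, 0], [0, 0, 0], 4], [[0, 0, 0], [0, 0, 0], 4]]}}

```text
t: 14.5
position: [0.4841, 0.0776, 0.0896]
tool_rot: [-2.472, -1.938, 0.001]
ft_force: [0.4, 0.1, -0.2]
width: 0.467
grip_force: 0.0
```

Request:
{"method": "arm_command", "body": {"plan": [[[0, 0, 0], [0, 0, 0], 0], [[0, 0, 0], [0, 0, 0], 0], [[0, 0, 0], [0, 0, 0], 0], [[0, 0, 0], [0, 0, 0], 0], [[0, 0, 0], [0, 0, 0], 0]]}}

```text
t: 15.0
position: [0.4826, 0.0781, 0.0897]
tool_rot: [-2.47, -1.936, 0.003]
ft_force: [-4.7, 2.8, 4.0]
width: 0.118
grip_force: 58.5
```

```bash
python3 - <<'E'
from h import *
import numpy as np
o=sensors.get_obs();print(o['position'],o['width'],o['grip_force'],o['ft_force'])
# tool y = chest x (rear), tool z down
th=np.array([0,.02,.06,.12,.2,.28,.36,.44,.52,.60,.68,.76,.84,.91,.97,1.02,1.05])+.0148
b=27*np.cos(th);z=27*np.sin(th)
for i in range(1,len(th)): print(round(th[i]-.0148,2),round(b[i-1]-b[i],2),round(z[i-1]-z[i],2), 'z TCP',round((9+z[i])/100-.0048,4))
E
```

```text
[0.48259471 0.0780675  0.08973856] 0.11798227310515796 58.45656216144562 [-4.73695238  2.75796571  4.04010741]
0.02 0.01 -0.54 z TCP 0.0946
0.06 0.06 -1.08 z TCP 0.1054
0.12 0.17 -1.61 z TCP 0.1215
0.2 0.38 -2.13 z TCP 0.1428
0.28 0.54 -2.09 z TCP 0.1636
0.36 0.71 -2.04 z TCP 0.184
0.44 0.87 -1.98 z TCP 0.2038
0.52 1.03 -1.9 z TCP 0.2228
0.6 1.17 -1.81 z TCP 0.2409
0.68 1.32 -1.71 z TCP 0.2581
0.76 1.45 -1.6 z TCP 0.2741
0.84 1.57 -1.48 z TCP 0.2889
0.91 1.47 -1.19 z TCP 0.3008
0.97 1.32 -0.94 z TCP 0.3102
1.02 1.14 -0.72 z TCP 0.3173
1.05 0.7 -0.4 z TCP 0.3214
```

Request:
{"method": "arm_command", "body": {"plan": [[[0, 0, -0.5], [0, 0, 0], 0], [[0, 0.05, -1.1], [0, 0, 0], 0], [[0, 0.2, -1.6], [0, 0, 0], 0], [[0, 0.35, -2.1], [0, 0, 0], 0], [[0, 0.3, -1.1], [0, 0, 0], 0], [[0, 0.25, -1.0], [0, 0, 0], 0], [[0, 0, 0], [0, 0, 0], 0]]}}

```text
t: 15.7
position: [0.4935, 0.0754, 0.1652]
tool_rot: [-2.47, -1.936, 0.003]
ft_force: [-7.4, 2.6, -0.2]
width: 0.116
grip_force: 58.8
```

```bash
cat >> h.py <<'E'
def lidst():
    o=sensors.get_obs(); r=R.from_rotvec(o['tool_rot']); g=np.array(o['position'])-.005*r.as_matrix()[:,2]
    h=np.array([.4835,.0775,0])+.27*np.array([.971,-.24,0]); h[2]=.09
    d=g-h; a=-d@np.array([.971,-.24,0]); print('t',o['t'],'theta',np.arctan2(d[2],a)-.0148,'rad',np.hypot(a,d[2]),'lat',d@np.array([.24,.971,0]),'F',np.round(o['ft_force'],1),'M',np.round(o['torque'],2),'w',o['width'],'z',r.as_matrix()[:,2].round(3))
E
python3 -c "
from h import *
lidst()"
```

```text
t 15.7 theta 0.2844487425718334 rad 0.27196472380178466 lat 0.0003168330021021959 F [-7.4  2.6 -0.2] M [0.7  1.54 0.02] w 0.11585015700661823 z [-0.004  0.002 -1.   ]
```

Request:
{"method": "arm_command", "body": {"plan": [[[0, 0.4, -1.5], [0, 0, 0], 0], [[0, 0.8, -2.0], [0, 0, 0], 0], [[0, 0.95, -2.0], [0, 0, 0], 0], [[0, 1.1, -1.9], [0, 0, 0], 0], [[0, 1.1, -1.7], [0, 0, 0], 0], [[0, 0.7, -0.9], [0, 0, 0], 0], [[0, 0, 0], [0, 0, 0], 0]]}}

```text
t: 16.4
position: [0.5458, 0.0624, 0.2663]
tool_rot: [2.472, 1.936, 0.003]
ft_force: [-4.4, 3.0, 2.6]
width: 0.114
grip_force: 58.9
```

```bash
python3 -c "
from h import *
lidst()"
```

```text
t 16.4 theta 0.7067019702621103 rad 0.2744447959364789 lat 0.00031490900683361217 F [-4.4  3.   2.6] M [ 0.34  0.98 -0.04] w 0.11410588535322551 z [ 0.003 -0.    -1.   ]
```

```bash
cat >> h.py <<'E'
def lidang():
    from math import atan2
    x=np.array([.971,-.24,0]);y=np.array([.24,.971,0]);h=np.array([.4835,.0775,0])+.27*x; h[2]=.09
    for n in ['scene','side']:
        cam(n); P,W=cloud(n); d=W-h; a=-(d@x);b=d@y;z=d[...,2]
        m=(a>0)&(abs(b)<.165)&(z>.02)&(np.hypot(a,z)<.215)&(np.hypot(a,z)>.05)&(P.min(-1)>90)
        c=np.median(np.arctan2(z[m],a[m])); m&=abs(np.arctan2(z,a)-c)<.1
        A=np.c_[a[m],b[m],np.ones(m.sum())]; Q=np.c_[a[m],z[m]]; mu=Q.mean(0); v=np.linalg.svd(Q-mu,full_matrices=False)[2][0]; th=np.arctan(v[1]/v[0])
        print(n,m.sum(),'lid angle',th,'plane offset mm at hinge',1000*(np.array([-np.sin(th),np.cos(th)])@mu))
E
python3 -c "
from h import *
lidang(); lidst()"
```

```text
scene 11322 lid angle 0.6943552443868349 plane offset mm at hinge 9.021463377968997
side 5169 lid angle 0.6872789858251129 plane offset mm at hinge 8.832518647500578
t 16.5 theta 0.6964372535365201 rad 0.2743842216666998 lat 0.0002967841629870696 F [-4.2  1.5  3.1] M [0.43 0.97 0.01] w 0.10992506250000945 z [-0.  0. -1.]
```

Request:
{"method": "arm_command", "body": {"plan": [[[0, 0.7, -0.8], [0, 0, 0], 0], [[0, 0.8, -0.8], [0, 0, 0], 0], [[0, 1.6, -1.45], [0, 0, 0], 0], [[0, 1.5, -1.15], [0, 0, 0], 0], [[0, 1.3, -0.9], [0, 0, 0], 0], [[0, 1.15, -0.7], [0, 0, 0], 0], [[0, 0, 0], [0, 0, 0], 0], [[0, 0, 0], [0, 0, 0], 0]]}}

```text
t: 17.3
position: [0.6133, 0.0458, 0.3248]
tool_rot: [2.471, 1.937, 0.003]
ft_force: [-6.8, 2.4, 11.0]
width: 0.112
grip_force: 61.7
```

```bash
python3 -c "
from h import *
lidang(); lidst()"
```

```text
scene 7725 lid angle 1.0296605420797054 plane offset mm at hinge 8.747204574546954
side 422 lid angle 1.0291145719232333 plane offset mm at hinge 9.007766304328035
t 17.4 theta 1.0372565785203507 rad 0.27588023632168274 lat 0.0003110056088102553 F [-6.5  2.5 10.5] M [ 0.38  1.38 -0.02] w 0.11270812229459859 z [ 0.002 -0.    -1.   ]
```

Cameras give the lid at 1.03 rad, past balance. Easing back to about 0.85.

Request:
{"method": "arm_command", "body": {"plan": [[[0, -0.3, 0.1], [0, 0, 0], 0], [[0, -0.6, 0.3], [0, 0, 0], 0], [[0, -0.8, 0.5], [0, 0, 0], 0], [[0, -0.8, 0.5], [0, 0, 0], 0], [[0, -0.7, 0.5], [0, 0, 0], 0], [[0, -0.6, 0.45], [0, 0, 0], 0], [[0, -0.3, 0.3], [0, 0, 0], 0], [[0, 0, 0], [0, 0, 0], 0]]}}

```text
t: 18.2
position: [0.5728, 0.0558, 0.2944]
tool_rot: [-2.472, -1.938, 0.001]
ft_force: [0.4, 1.4, 0.1]
width: 0.108
grip_force: 61.3
```

```bash
python3 -c "
from h import *
lidang(); lidst()"
```

```text
scene 10055 lid angle 0.8398147201824845 plane offset mm at hinge 8.887228473130927
side 3133 lid angle 0.841082986521063 plane offset mm at hinge 8.794307151509487
t 18.3 theta 0.8541950404765797 rad 0.2750204618327954 lat 0.00029950869684352427 F [0.4 1.2 0.2] M [ 0.11 -0.58 -0.01] w 0.11293558627032013 z [ 0. -0. -1.]
```

Request:
{"method": "arm_command", "body": {"plan": [[[0, 0, 0], [0, 0, 0], 0], [[0, 0, 0], [0, 0, 0], 0], [[0, 0, 0], [0, 0, 0], 0], [[0, 0, 0], [0, 0, 0], 0]]}}

```text
t: 18.7
position: [0.5736, 0.0556, 0.2952]
tool_rot: [2.472, 1.937, 0.001]
ft_force: [3.3, 0.8, -1.5]
width: 0.116
grip_force: 61.2
```

```bash
python3 -c "
from h import *
lidang(); lidst(); cam('side','side9.png')"
```

```text
scene 9979 lid angle 0.8443155531572423 plane offset mm at hinge 8.880466245646465
side 3114 lid angle 0.8437924460562299 plane offset mm at hinge 8.747250222204766
t 18.8 theta 0.8550660179082599 rad 0.2750416159522674 lat 0.00031986534559341057 F [ 4.   0.7 -2.8] M [ 0.03 -1.06  0.03] w 0.11332796716259919 z [ 0.001 -0.    -1.   ]
```

View pics/side9.png

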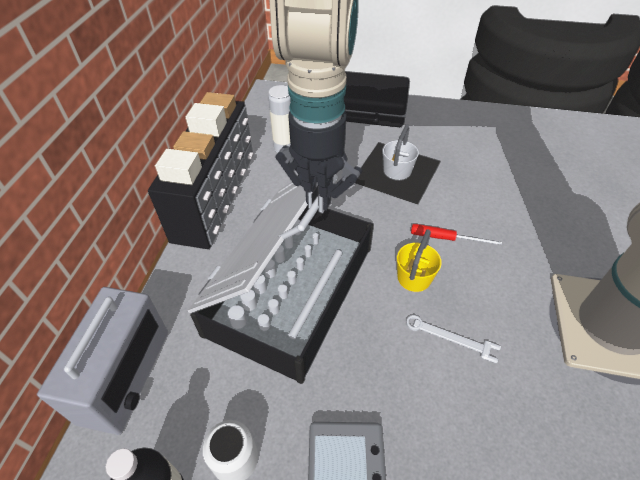

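The pail stands upright on the mat at (400,160). The gripper holds the bar at (318,205) with the lid at about 0.845 rad, and everything else is where it was.

```bash
python3 -c "
from bench import robot
print(robot.finish_job())"
```

```text
the job is handed in; nothing more can be done
None
```

The pail stands upright on the mat; the lid was raised to about 1.03 rad and eased back to about 0.845 rad, where the gripper still holds it by the bar, and the job was handed in at about 19 s.

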